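# Change over the template sewing station

### The job

The batch is finished: first turn the programme dial to its one-dot mark, then take every sewing template off its stud on the sloping board (slide it up until the stud is in the wide end of its keyhole, then lift it off) and lay it handle up, flat and side by side with the others, in the tray, and turn the piece counter's knob back to its zero stop. When the templates are in the tray and the counter is at zero, set the dial to the three-dot mark for the next batch; leave everything else on the table where it is.

Things in the scene. Friction and masses are not known exactly. Their poses are not given: they have to be found in the camera images.
- dial (a joint): programme dial, the console's knob with a bar grip, farther from the robot; rad, growing clockwise seen from above, stops just outside 0 and 1.5. Sprung detents (it snaps to the nearest): 0.0 one white dot, 0.5 two, 1.0 three, 1.5 four. Its pointer (white line) stands at angle 0.75 - dial, anticlockwise from the console's +x. Each click takes about 0.1 N m
- dial_grip (a point): on the dial's vertical axis at the height to grip, 88.5 mm above the table. The bar is 50 mm long, 14 mm wide, 30 mm tall; its top is 8 mm above this point, its round skirt (diameter 50 mm) 22 mm below. The point's axes are the console's: they do not turn with the knob
- counter (a joint): the piece counter's round reset knob, the console's knob nearer to the robot; rad, growing clockwise seen from above, 0 = the zero stop (hard), at most 5.2. It stays where it is left (friction about 0.03 N m). Its black pointer stands at angle pi/2 - counter, anticlockwise from the console's +x; at zero it points along the console's +y, to the long white zero mark
- counter_grip (a point): on the counter knob's vertical axis at the height to grip, 88.5 mm above the table. The knob is an upright cylinder 40 mm in diameter, 30 mm tall, its top 8 mm above this point, its skirt (diameter 52 mm) 22 mm below
- console: the fixed console, a grey box 240 mm long in its x, 110 mm wide in its y, 60 mm high; origin at the centre of its underside. The dial's axis is at x = +52 mm, the counter's at x = -62 mm, both at y = 0; the knobs' tops are 97 mm above the table
- board: the fixed sloping hanging board; origin on the table under its centre, where the panel's surface is 56 mm above the table. The panel, 210 mm up the slope by 300 mm along y, is tilted 20 degrees: it rises along the board's +x; its normal in the board's frame is (-0.342, 0, 0.940). Three headed steel studs stand square to it
- tray: the loose open tray (900 g), 215 mm along its x, 290 mm along its y, 35 mm high, walls and floor 5 mm thick; origin at the centre of its underside. Three templates fit flat side by side with their length along the tray's x, centred at the tray's y = -87, 0 and +87 mm
- stud1 (a point): foot of the middle stud, on the panel's surface, in the board's frame at (66, 0, 80) mm; the other two are 95 mm to either side along the board's y. Neck 8 mm in diameter, 9 mm long, square to the panel; then a head 22 mm in diameter, 5 mm thick (top 14 mm above the panel)
- template_long: long wooden template, a plate 170 x 70 mm (x from -85 mm); 6 mm thick, 150 g nominal. Origin on the underside, on the centre line; z out of the handle's side, x lengthwise towards the keyhole end, which ends at x = +85 mm. Hung, x points up the slope, underside on the board. Handle and keyhole: see the points. Absent in some runs
- template_long_handle (a point): where to grip this template: on its handle, 29 mm above its underside, at its x = -20 mm. The handle is a dark wooden bar 50 mm long in x (x = -45 to +5 mm), 14 mm wide in y, 32 mm tall on the plate; its top is 9 mm above this point, the plate's upper face 23 mm below
- template_long_keyhole (a point): centre of the keyhole's wide part, on the underside, at the template's x = 33 mm: 30 mm square. The narrow slot, 12 mm wide, runs on from it to x = 75 mm. Hung, the stud's neck is at about x = 70 mm; slide the plate 37 mm along its own +x (up the slope) to bring this point onto the stud's foot (play 4 mm each way), then lift along its z
- template_short: short wooden template, a plate 145 x 70 mm (x from -60 mm); 6 mm thick, 150 g nominal. Origin on the underside, on the centre line; z out of the handle's side, x lengthwise towards the keyhole end, which ends at x = +85 mm. Hung, x points up the slope, underside on the board. Handle and keyhole: see the points. Absent in some runs
- template_short_handle (a point): where to grip this template: on its handle, 29 mm above its underside, at its x = -20 mm. The handle is a dark wooden bar 50 mm long in x (x = -45 to +5 mm), 14 mm wide in y, 32 mm tall on the plate; its top is 9 mm above this point, the plate's upper face 23 mm below
- template_short_keyhole (a point): centre of the keyhole's wide part, on the underside, at the template's x = 33 mm: 30 mm square. The narrow slot, 12 mm wide, runs on from it to x = 75 mm. Hung, the stud's neck is at about x = 70 mm; slide the plate 37 mm along its own +x (up the slope) to bring this point onto the stud's foot (play 4 mm each way), then lift along its z
- template_tongue: tongued wooden template, 170 mm long, 70 mm wide, but below x = -30 mm a tongue 40 mm wide (to x = -85 mm); 6 mm thick, 150 g nominal. Origin on the underside, on the centre line; z out of the handle's side, x lengthwise towards the keyhole end, which ends at x = +85 mm. Hung, x points up the slope, underside on the board. Handle and keyhole: see the points. Absent in some runs
- template_tongue_handle (a point): where to grip this template: on its handle, 29 mm above its underside, at its x = -20 mm. The handle is a dark wooden bar 50 mm long in x (x = -45 to +5 mm), 14 mm wide in y, 32 mm tall on the plate; its top is 9 mm above this point, the plate's upper face 23 mm below
- template_tongue_keyhole (a point): centre of the keyhole's wide part, on the underside, at the template's x = 33 mm: 30 mm square. The narrow slot, 12 mm wide, runs on from it to x = 75 mm. Hung, the stud's neck is at about x = 70 mm; slide the plate 37 mm along its own +x (up the slope) to bring this point onto the stud's foot (play 4 mm each way), then lift along its z
- scissors: bystander, leave alone: scissors, 200 mm long, lying flat; origin on the underside near the pivot
- pin_tin: bystander, leave alone: round flat tin, 84 mm in diameter, 28 mm high; origin at the centre of its underside
- chalk_box: bystander, leave alone: cardboard box 90 x 60 x 30 mm; origin at the centre of its underside
- bottle: bystander, leave alone: clear bottle, 56 mm in diameter, 150 mm high; origin at the centre of its underside
- spool_a: bystander, leave alone: reel 52 mm in diameter, 60 mm high, standing; origin at the centre of its underside
- spool_b: bystander, leave alone: thread cone 60 mm in diameter, 90 mm high, standing; origin at the centre of its underside
- ruler: bystander, leave alone: wooden ruler 240 x 25 x 6 mm, lying along its y; origin at the centre of its underside
Not all that is in view belongs to the job. What is shaped like the template_long but orange is not meant.

How it is judged:
By the outcome, as a careful person would: the job done as asked, in the order asked, and still so for the second after the job is handed in, with the robot touching nothing.
Of template_long, template_short, template_tongue only 2 to 3 are there at a start; the rules pass over those that are not, and their reading is None.
At some moment in a run one of template_long, template_short, template_tongue, tray may be knocked a few centimetres aside while the robot is not near it.
Once in a run the grip may slacken for a moment while it holds something.
It also fails if it takes over 200 s, if anything falls off the work surface, if the arm or the gripper's body presses on something with over 40 N, if the wrist force passes 120 N, or if a joint passes its speed limit or range.

### The arm

A 7-joint arm with a two-finger parallel gripper is mounted at the origin on the work surface. World frame = base frame: x ahead of the robot, y to its left, z up, the work surface at z = 0. Lengths are in mm, angles in rad, forces in N, time in s.
With the tool pointing down it reaches from about 425 to 925 mm from the base axis. Payload 6.8 kg.
Tool frame: the origin (TCP) lies at the centre of the arm's flange, where the gripper is bolted on; the fingertips stand 182 mm ahead of it and the grasp point (between the pads) lies 163 mm ahead of it; z points along the fingers, y is the direction in which the jaws open and shut (so a half turn about z gives the same grasp; the last joint's range is limited). The gripper opens to 88 mm and grips with 3 to 60 N. Pads are 20 mm wide; open, the fingers measure 115 mm over their backs; the gripper's body (75 mm by 178 mm) begins 61 mm behind the grasp point.
Start: joints at [1.146, 0.477, 0.022, 1.555, -0.011, 1.109, -0.083], TCP at [210.287, -641.422, 404.664] pointing down, gripper open.
Joint ranges: [-2.96, 2.96], [-0.34, 2.1], [-1.41, 1.46], [0.24, 2.44], [-1.37, 4.51], [0.17, 1.92], [-2.96, 2.96]. Speed limits (rad/s): [2.39, 2.39, 3.14, 3.14, 3.14, 3.14, 3.14].

### API

Orientations are given as [roll, pitch, yaw] about the fixed x, y, z axes, in that order (R = Rz(yaw) Ry(pitch) Rx(roll)).
In Python, from rig import robot, snapshot, camera_info, job gives the robot as it stands.
- The arm moves only by the tool send_rows, never from a script. Its argument "increments" is one flat list of numbers, 4 for each row, row after row: the shift along the world's x, y, z in m, then the turn about the world's z in rad. In form: [tx, ty, tz, roll, tx, ty, tz, roll, ...]. A call has 1 to 8 rows; each row is the pose to reach, as a shift and turn from the pose commanded when the call began; what a row does not reach only later rows make up. A row lasts 1/12 s, in which the tool goes at most 41.7 mm and 7.16 degrees, less where a joint would pass 70% of its speed; a pose out of reach is approached as far as the arm can. A call with a gripper value outside its range is refused whole. "grip" is the opening in per cent of the stroke, from 0 (shut) to 100 (fully open), set as the call begins (left out, the last holds). The fingers move at their own pace and stop on an object; "squeeze" is the grip in N (left out, the last holds). Time passes only in rows, so rows that repeat a pose let the fingers close. It gives the time, the measured TCP pose, the force and the opening at its end, in the units of the state.
- robot.state(): the state, without advancing time (a new reading comes with each control period).
- snapshot(name): name is "scene" or "side" or "wrist"; returns (picture, depth): 480x640x3 uint8, red, green, blue; 480x640 float32, mm along the optical axis (not along the pixel's ray), 0 where there is no reading.
- camera_info(name): a dict with "mtx" (3x3 intrinsics, pixels), "R" (3x3) and "t" (3): a world point X has camera coordinates R X + t. Camera axes: x right, y down, z forward; pixel columns grow to the right and rows downward; lengths in mm; the calibration is good to about 2 mm. A picture is of the moment at which its call begins: read the wrist's pose just before it. camera_info takes no time and is no camera call; for the wrist camera it gives the pose at the moment of the call.
- job.hand_in(): hands the job in, once; it reports no verdict.
The state is a dict: "time_s": time; "joints": joint angles; "joint_vel": joint speeds; "tau": joint torques, N m; "eef_pos": TCP position; "tool_rot": TCP orientation; "force": force on the tool from outside, world axes, zero at the start; "wrist_torque": the same for the moment, N m; "width": finger opening in mm.
Only numpy, scipy, OpenCV 4.12 (cv2) and the standard library are available. Lean on these libraries where they do the work, as an engineer would, in place of code of your own. Each camera call takes 0.05 s, during which the arm holds its last target. There are 200 camera calls.

## Working session

There is one attempt and no reset: what is moved stays moved. The work goes in short steps, Python scripts to look and compute and a tool call to move; the robot and the scene stay as the last step left them, time stands still between calls to the robot, and variables do not carry over. Pictures are saved under pics/ and viewed, about 12 in all and at most 16, crops included, and the job is handed in when it is done.

Besides the shell and the picture viewer there is one more tool, called as name(argument=value, ...), one argument or row to a line, values as JSON. send_rows: Moves the arm, as the interface text tells. Its arguments: {"type":"object","properties":{"increments":{"type":"array","items":{"type":"number"}},"grip":{"type":"number"},"squeeze":{"type":"number"}},"required":["increments"]}

```bash
ls; mkdir -p pics
cat > h.py <<'E'
import numpy as np, cv2
from rig import robot, snapshot, camera_info, job
def snap(n,f=None):
    ci=camera_info(n); im,d=snapshot(n)
    if f: cv2.imwrite('pics/'+f,im[:,:,::-1])
    return im,d,ci
def world(ci,d,u,v):
    z=d[int(v),int(u)]; K=np.array(ci['mtx']); c=np.linalg.inv(K)@np.array([u,v,1.])*z
    return np.array(ci['R']).T@(c-np.array(ci['t']))
def cloud(ci,d):
    K=np.array(ci['mtx']); v,u=np.mgrid[:480,:640]
    c=np.stack([(u-K[0,2])/K[0,0]*d,(v-K[1,2])/K[1,1]*d,d],-1)
    return (c-np.array(ci['t']))@np.array(ci['R'])
def ray(ci,u,v,z):
    K=np.array(ci['mtx']);R=np.array(ci['R']);o=-R.T@np.array(ci['t'])
    r=R.T@np.linalg.inv(K)@np.array([u,v,1.]); return o+r*(z-o[2])/r[2]
E
python3 - <<'E'
from h import *
print(robot.state())
for n in('scene','side','wrist'):
    im,d,ci=snap(n,n+'0.png'); R=np.array(ci['R']);print(n,-R.T@ci['t'],R[2],(d>0).mean())
    np.savez('pics/'+n+'0.npz',im=im,d=d,R=ci['R'],t=ci['t'],mtx=ci['mtx'])
E
```

```text
pics
{'time_s': 0.0, 'joints': array([ 1.14587814,  0.47777193,  0.02234345,  1.55641129, -0.01146875,
        1.10929003, -0.08312155]), 'joint_vel': array([-2.05592677e-04,  1.23380145e-03,  1.21618003e-03,  1.36647715e-03,
        1.02649723e-03,  4.01475397e-04, -5.37713634e-05]), 'tau': array([-2.76151432e-04, -5.82858753e+01,  1.53455269e+00, -2.72614878e+01,
       -5.43496362e-02,  1.70013460e-02,  1.57529112e-04]), 'eef_pos': array([ 210.214035  , -641.15508099,  403.71736986]), 'tool_rot': array([-3.13984747e+00,  1.58417431e-04,  3.16829433e-01]), 'force': array([-0.25988548, -0.57194003,  0.63925559]), 'wrist_torque': array([-0.00555836,  0.03018308, -0.03391851]), 'width': 87.72844808487149}
scene [1036.86793924 -822.14045884 1107.89209707] [-0.38052353  0.56917626 -0.72886229] 0.9955729166666667
side [ -4.00498505 883.12664642 864.37783154] [ 0.39448264 -0.6932248  -0.60317728] 0.9960709635416667
wrist [ 277.13640447 -619.26197866  382.59742715] [-0.24927621 -0.07952097 -0.96516205] 0.9960188802083333
```

View pics/scene0.png

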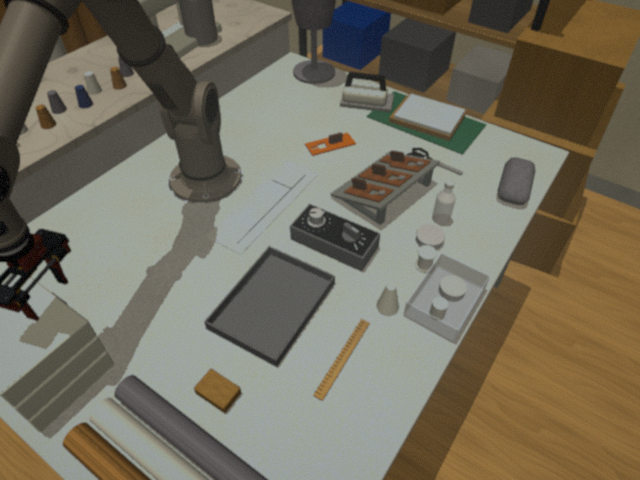

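View pics/side0.png

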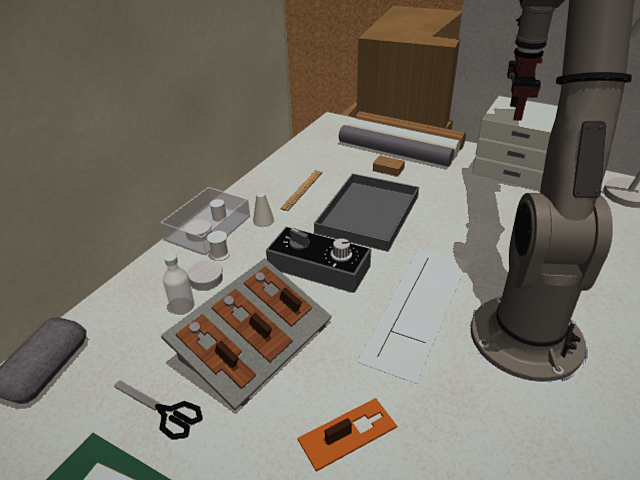

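The scene view shows the grey tray (~270,305), black console (~335,237), and sloping board (~390,185) with three brown templates. The orange decoy lies apart on the table at (330,143). In the side view the templates are at (215,350), (258,325) and (280,295).

Run:
```python
from h import *
for n in('scene','side'):
    f=np.load(f'pics/{n}0.npz'); im,d=f['im'],f['d']; ci=dict(R=f['R'],t=f['t'],mtx=f['mtx'])
    P=cloud(ci,d); hsv=cv2.cvtColor(im,cv2.COLOR_RGB2HSV)
    def rect(m,name):
        nl,l,s,c=cv2.connectedComponentsWithStats(m.astype(np.uint8))
        for i in range(1,nl):
            if s[i,4]>60:
                q=P[l==i]; r=cv2.minAreaRect(q[:,:2].astype(np.float32))
                print(n,name,'px',c[i].round(),s[i,4],'med',np.median(q,0).round(1),'rect',np.round(r[0],1),np.round(r[1],1),round(r[2],1))
    reg=(P[...,0]>250)&(P[...,0]<950)&(abs(P[...,1])<500)
    Z=P[...,2]
    rect(reg&(Z>54)&(Z<66)&(im.max(2)<75),'consoletop')
    rect(reg&(Z>80)&(Z<105)&(P[...,1]<250),'z80-105')
    rect(reg&(Z>30)&(Z<42)&(im.max(2)<110),'trayrim')
    brown=reg&(hsv[...,0]<15)&(hsv[...,1]>110)&(Z>20)
    rect(brown,'brown')
    # board plane: brown tops
    q=P[brown&(im.max(2)>90)]
    c=np.median(q,0); 
    for _ in range(8):
        u,s,vt=np.linalg.svd(q-c,full_matrices=False); nn=vt[2]*np.sign(vt[2,2]); e=(q-c)@nn; k=abs(e)<3; q2=q[k]; c=q2.mean(0); q=q2 if k.sum()>200 else q
    print('plane',nn.round(3),c.round(1),len(q), 'yaw of upslope',np.degrees(np.arctan2(-nn[1],-nn[0])))
for n,c in(('scene',(290,150,460,280)),('side',(150,220,400,420))):
    im=np.load(f'pics/{n}0.npz')['im'][c[1]:c[3],c[0]:c[2]]
    cv2.imwrite(f'pics/{n}_c.png',cv2.resize(im,None,fx=3.2,fy=3.0,interpolation=3)[:,:,::-1])
```

```text
scene consoletop px [336. 232.] 1388 med [516.6  -7.7  61.6] rect [512.9   3.7] [233.6 105.6] 6.0
scene z80-105 px [360. 181.] 61 med [474.  195.8  86.1] rect [467.4 198.7] [16.3 48.1] 74.2
scene z80-105 px [386. 195.] 487 med [574.7 182.4  88.5] rect [564.6 191.5] [128.   66.7] 79.6
scene z80-105 px [315. 214.] 162 med [451.6  -5.   96.5] rect [448.1  -0.8] [37.2 40.5] 35.2
scene z80-105 px [351. 229.] 130 med [563.6   4.7  95.5] rect [560.4   7.3] [15.9 51.8] 79.7
scene z80-105 px [390. 287.] 95 med [ 750.9 -103.2   88.9] rect [ 749.5 -101.4] [25.6 25.8] 79.2
scene trayrim px [342. 193.] 75 med [430.3 162.6  35.3] rect [428.7 166.9] [40.9 71.8] 32.6
scene trayrim px [512. 197.] 113 med [876.2 456.7  36.7] rect [876.  466.4] [97.5 35.4] 13.7
scene trayrim px [334. 248.] 239 med [549.  -46.9  36.5] rect [533.1 -40.7] [256.1  96.3] 27.6
scene trayrim px [268. 263.] 146 med [ 397.  -148.3   33.4] rect [ 413.1 -190.1] [221.3 108.8] 56.6
scene trayrim px [271. 323.] 541 med [ 588.1 -371.8   34.6] rect [ 500.8 -270.3] [213.2 291. ] 4.8
scene brown px [405. 163.] 287 med [538.2 373.5  68.6
[... 1556 characters left out ...]
.] 123 med [438.7 317.1  34.1] rect [438.8 310.3] [81.4 39.3] 52.3
side trayrim px [249. 372.] 74 med [456.  381.5  36.7] rect [459.3 381.6] [16.8 34.9] 68.5
side trayrim px [330. 431.] 78 med [254.7 422.1  37.8] rect [256.4 418. ] [28.2 12.6] 85.2
side brown px [279. 297.] 1552 med [491.2 207.   68.4] rect [508.  195.7] [ 73.6 145.4] 80.2
side brown px [254. 326.] 2181 med [494.2 300.4  63.1] rect [511.9 290.6] [ 73.2 168.6] 81.4
side brown px [217. 352.] 2135 med [520.8 393.8  67.4] rect [527.3 384.6] [ 71.8 166.9] 81.0
side brown px [329. 432.] 95 med [253.8 424.7  37.2] rect [256.6 418.3] [13.1 28.2] 0.0
plane [-0.338  0.053  0.94 ] [515. 305.  63.] 3939 yaw of upslope -8.946088256614331
```

View pics/side_c.png

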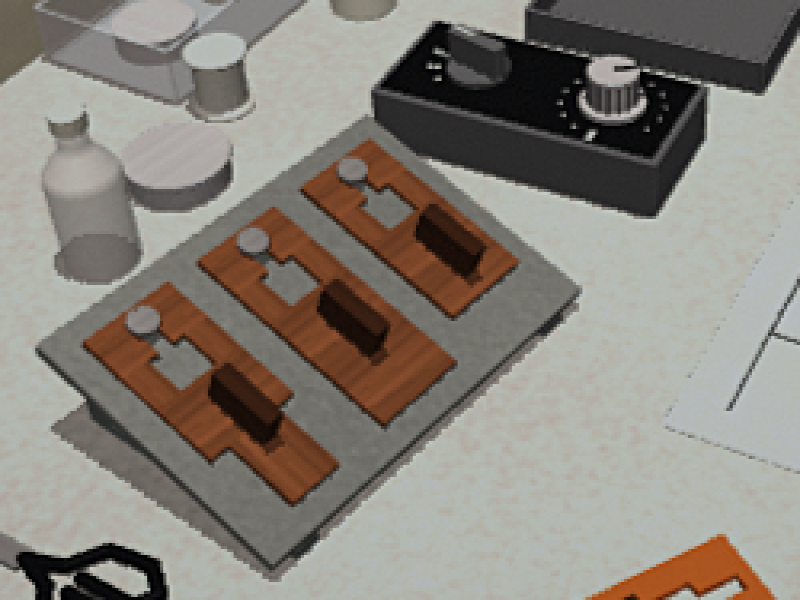

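Measured: console centre about (511,5), yaw about 4.5°. Tray about (500,-268), yaw about 5°. Board upslope yaw about -9°. From nearest to farthest along y, the templates are short, long and tongue, all present. Next I go above the console.

send_rows(
  increments=[0.015,0.032,0,-0.06,0.03,0.064,0,-0.12,0.045,0.097,0,-0.18,0.06,0.13,0,-0.24,0.075,0.163,0,-0.3,0.09,0.195,0,-0.36,0.105,0.228,0,-0.42,0.12,0.26,0,-0.49],
)

```text
time_s: 0.82
eef_pos: [330.6, -379.6, 404.6]
tool_rot: [-3.141, 0.0, -0.176]
force: [0.7, 0.6, 0.5]
width: 87.8
```

send_rows(
  increments=[0.016,0.036,0,0,0.032,0.072,0,0,0.048,0.108,0,0,0.064,0.144,0,0,0.08,0.18,0,0,0.096,0.216,0,0,0.112,0.252,0,0,0.128,0.288,0,0],
)

```text
time_s: 1.48
eef_pos: [458.5, -91.6, 404.8]
tool_rot: [3.141, -0.0, -0.173]
force: [0.5, 0.1, -0.8]
width: 87.8
```

send_rows(
  increments=[0.016,0.033,0,0,0.032,0.066,0,0,0.047,0.098,0,0,0.047,0.098,0,0,0.047,0.098,0,0],
)

```text
time_s: 1.9
eef_pos: [505.6, 6.6, 404.4]
tool_rot: [-3.141, 0.001, -0.169]
force: [-0.2, -1.0, 0.3]
width: 87.7
```

```bash
cat > look.py <<'E'
from h import *
import sys
s=robot.state();print(s['time_s'],s['eef_pos'].round(1),s['tool_rot'].round(3),s['force'].round(1),round(s['width'],1),s['joints'].round(2))
f=sys.argv[1]
im,d,ci=snap('wrist',f+'.png')
np.savez('pics/'+f+'.npz',im=im,d=d,R=ci['R'],t=ci['t'],mtx=ci['mtx'])
E
python3 look.py w1
```

```text
1.9 [505.6   6.6 404.4] [-3.141e+00  1.000e-03 -1.690e-01] [-0.2 -1.   0.3] 87.7 [ 0.16  0.22 -0.34  1.94  0.09  1.   -1.96]
```

View pics/w1.png

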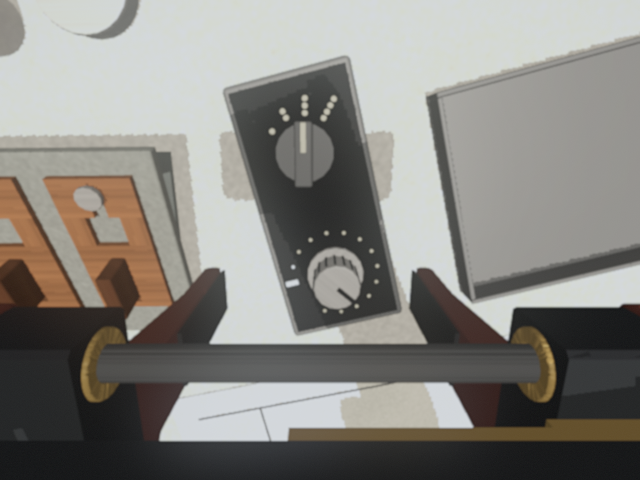

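The wrist view shows the dial at (304,153) with its pointer at the three-dot mark (dial = 1.0). The counter is at (337,281): its zero mark is at the left (292,284) and its pointer at the lower right (355,299).

Run:
```python
from h import *
f=np.load('pics/w1.npz'); ci=dict(R=f['R'],t=f['t'],mtx=f['mtx']);P=cloud(ci,f['d']);im=f['im']
for nm,(x0,x1,y0,y1) in dict(dial=(270,340,110,200),counter=(295,370,235,318)).items():
    m=np.zeros((480,640),bool); m[y0:y1,x0:x1]=1; m&=(P[...,2]>88)&(P[...,2]<104)
    q=P[m]; r=cv2.minAreaRect(q[:,:2].astype(np.float32)); print(nm,q.mean(0).round(1),np.round(r[0],1),np.round(r[1],1),r[2])
m=(P[...,2]>55)&(P[...,2]<66)&(im.max(2)<80); m[:, :200]=0;m[:,420:]=0;m[340:]=0
r=cv2.minAreaRect(P[m][:,:2].astype(np.float32));print('console',r)
c=ray(ci,337,281,97);
g=im.max(2).astype(int); m=np.zeros_like(g,bool); m[262:310,310:365]=1
m&=(g<70)&(np.hypot(P[...,0]-c[0],P[...,1]-c[1])<17)&(P[...,2]>90); 
v,u=np.nonzero(m);print(len(u),u.mean(),v.mean())
a=ray(ci,340,289,97);b=ray(ci,356,300,97);print(c,a,b,np.degrees(np.arctan2(*(b-a)[1::-1])),np.degrees(np.arctan2(*(b-c)[1::-1])))
z=ray(ci,292,284,60);print('zero mark dir',np.degrees(np.arctan2(*(z-c)[1::-1])))
a=ray(ci,303,186,96);b=ray(ci,304,122,96);print('dial ptr',np.degrees(np.arctan2(*(b-a)[1::-1])))
```

```text
dial [562.4   8.8  95.3] [561.9   9. ] [13.6 49.4] 79.74173736572266
counter [4.502e+02 4.000e-01 9.510e+01] [449.    0.5] [39.4 40.7] 6.800276756286621
console ((507.9571228027344, 4.440528869628906), (222.9142303466797, 98.7773208618164), 4.467719554901123)
22 343.04545454545456 293.22727272727275
[455.47595808  -1.26718282  97.        ] [447.87872702  -2.64427186  97.        ] [435.58071052 -14.54234602  97.        ] -135.9469678970101 -146.2866819152255
zero mark dir 104.67448930329023
dial ptr -11.181533480378517
```

send_rows(
  increments=[0.03,0.002,0,0,0.057,0.004,-0.02,0,0.057,0.004,-0.06,0,0.057,0.004,-0.095,0,0.057,0.004,-0.125,0,0.057,0.004,-0.145,0,0.057,0.004,-0.151,0,0.057,0.004,-0.151,0],
)

```text
time_s: 2.62
eef_pos: [561.3, 6.9, 252.2]
tool_rot: [3.14, 0.003, -0.175]
force: [-0.5, -0.4, 0.1]
width: 87.7
```

send_rows(
  increments=[0,0,0,0,0,0,0,0,0,0,0,0,0,0,0,0,0,0,0,0,0,0,0,0],
  grip=0,
  squeeze=25,
)

```text
time_s: 3.12
eef_pos: [562.4, 8.6, 254.3]
tool_rot: [-3.141, -0.001, -0.173]
force: [0.3, -0.3, -0.6]
width: 51.4
```

send_rows(
  increments=[0,0,0,0,0,0,0,0,0,0,0,0,0,0,0,0,0,0,0,0,0,0,0,0,0,0,0,0,0,0,0,0],
)

```text
time_s: 3.78
eef_pos: [562.3, 8.9, 253.6]
tool_rot: [-3.141, -0.0, -0.173]
force: [0.5, 0.3, -0.5]
width: 13.7
```

send_rows(
  increments=[0,0,0,0.12,0,0,0,0.24,0,0,0,0.36,0,0,0,0.48,0,0,0,0.6,0,0,0,0.72,0,0,0,0.84,0,0,0,0.94],
)

```text
time_s: 4.45
eef_pos: [562.5, 8.2, 253.6]
tool_rot: [3.141, -0.0, 0.772]
force: [1.0, -1.1, -2.9]
width: 14.2
```

send_rows(
  increments=[0,0,0,0.06,0,0,0,0.06,0,0,0,0.06,0,0,0,0.06],
)

```text
time_s: 4.78
eef_pos: [562.5, 8.2, 253.6]
tool_rot: [3.141, -0.0, 0.824]
force: [1.7, -1.9, -2.2]
width: 13.9
```

send_rows(
  increments=[0,0,0,0,0,0,0,0,0,0,0,0,0,0,0,0,0,0,0,0,0,0,0,0],
  grip=60,
)

```text
time_s: 5.28
eef_pos: [562.2, 8.7, 253.7]
tool_rot: [-3.142, 0.0, 0.827]
force: [-0.3, -0.4, -0.5]
width: 49.9
```

send_rows(
  increments=[0,0,0.03,0,-0.03,0,0.07,-0.12,-0.06,0,0.11,-0.24,-0.09,0,0.15,-0.36,-0.09,0,0.15,-0.48,-0.09,0,0.15,-0.48,-0.09,0,0.15,-0.48],
)

```text
time_s: 5.87
eef_pos: [472.1, 8.7, 404.9]
tool_rot: [3.139, -0.003, 0.348]
force: [0.8, -0.1, -0.1]
width: 52.8
```

```bash
python3 look.py w2; python3 -c "
import cv2;a=cv2.imread('pics/w2.png');cv2.imwrite('pics/w2.png',a[0:340])"
```

```text
5.8667 [472.1   8.7 404.9] [ 3.139e+00 -3.000e-03  3.480e-01] [ 0.8 -0.1 -0.1] 52.8 [ 0.34  0.18 -0.55  1.99  0.12  0.99 -1.48]
```

View pics/w2.png

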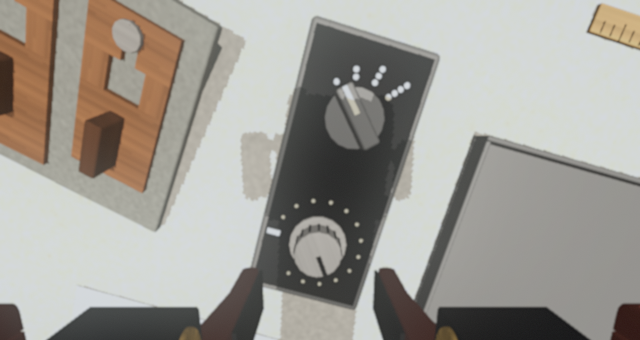

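The dial pointer (350,97) is now at the one-dot mark (336,81). Next is the board.

send_rows(
  increments=[0.004,0.035,0,-0.07,0.008,0.07,0,-0.14,0.012,0.105,0,-0.21,0.016,0.14,0,-0.28,0.02,0.175,0,-0.35,0.024,0.21,0,-0.42,0.028,0.245,0,-0.5,0.028,0.28,0,-0.5],
)

```text
time_s: 6.58
eef_pos: [501.3, 290.2, 401.2]
tool_rot: [3.14, 0.003, -0.156]
force: [0.7, 0.4, 0.9]
width: 52.8
```

send_rows(
  increments=[0,0,0,0,0,0,0,0,0,0,0,0],
)

```text
time_s: 6.83
eef_pos: [500.7, 288.2, 401.6]
tool_rot: [3.14, 0.003, -0.152]
force: [0.5, -0.2, -1.3]
width: 52.7
```

```bash
python3 look.py w3
cat > handles.py <<'E'
from h import *
import sys
f=np.load('pics/%s.npz'%sys.argv[1]); ci=dict(R=f['R'],t=f['t'],mtx=f['mtx']);P=cloud(ci,f['d']);im=f['im'];hsv=cv2.cvtColor(im,cv2.COLOR_RGB2HSV)
m=(hsv[...,0]<18)&(hsv[...,1]>100)&(P[...,2]>10)&(P[...,1]>130)&(P[...,0]>380); m[335:]=0
q=P[m]
# plate plane
pl=P[m&(im.max(2)>100)]; c=np.median(pl,0)
for _ in range(10):
    u,s,vt=np.linalg.svd(pl-c,full_matrices=False); n=vt[2]*np.sign(vt[2,2]); k=abs((pl-c)@n)<4; pl=pl[k] if k.sum()>200 else pl; c=pl.mean(0)
print('plane n',n.round(3),'yaw',np.arctan2(-n[1],-n[0]).round(3),'pt',c.round(1))
h=((P-c)@n)
hm=(m&(h>24)&(h<42)).astype(np.uint8)
nl,l,s,cc=cv2.connectedComponentsWithStats(hm)
for i in range(1,nl):
    if s[i,4]>80:
        a=P[l==i]; hh=h[l==i]; t=a[hh>np.percentile(hh,50)]; r=cv2.minAreaRect(t[:,:2].astype(np.float32))
        ctr=t.mean(0); print('handle px',cc[i].round(),s[i,4],'top',ctr.round(1),'rect',np.round(r[0],1),np.round(r[1],1),round(r[2],1),'h',np.median(h[l==i][hh>np.percentile(hh,50)]).round(1), 'grip',(np.r_[r[0],ctr[2]]-9*n).round(1))
E
python3 handles.py w3
```

```text
6.8333 [500.7 288.2 401.6] [ 3.14e+00  3.00e-03 -1.52e-01] [ 0.5 -0.2 -1.3] 52.7 [-0.18  0.38 -0.57  1.77  0.23  1.07 -2.56]
plane n [-0.342  0.054  0.938] yaw -0.157 pt [514.9 279.3  63.3]
handle px [199. 237.] 447 top [501.2 386.9  86.7] rect [498.  386.5] [12.4 39.8] 87.9 h 32.4 grip [501.1 386.   78.3]
handle px [312. 242.] 836 top [480.  295.3  84.2] rect [480.2 294.9] [12.9 46.1] 80.1 h 32.3 grip [483.3 294.4  75.8]
handle px [426. 238.] 630 top [470.2 200.5  86.1] rect [467.  200.5] [13.  41.7] 83.1 h 32.4 grip [470.  200.   77.7]
```

View pics/w3.png

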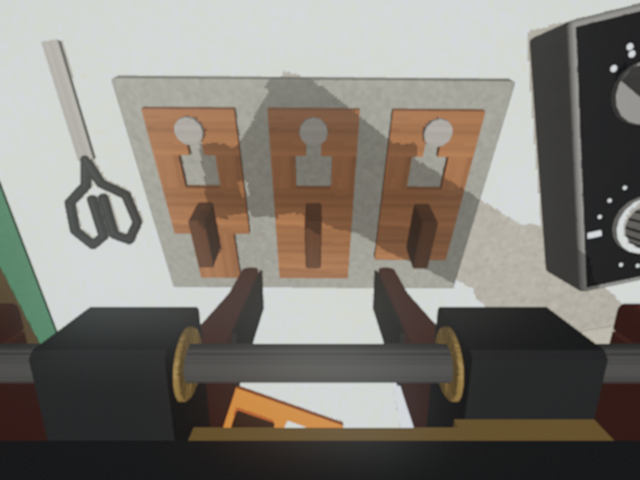

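Left to right are tongue (199,237), long (312,242) and short (426,238), with all handles about where they should be and z about 76.5. I take the short one first.

send_rows(
  increments=[-0.01,-0.03,0,0,-0.02,-0.06,-0.01,0,-0.03,-0.088,-0.03,0,-0.03,-0.088,-0.06,0,-0.03,-0.088,-0.09,0,-0.03,-0.088,-0.1,0,-0.03,-0.088,-0.1,0],
)

```text
time_s: 7.47
eef_pos: [469.7, 198.7, 301.3]
tool_rot: [3.138, 0.004, -0.155]
force: [-0.4, -0.6, 0.0]
width: 52.8
```

```bash
python3 look.py w4;python3 handles.py w4
```

```text
7.4667 [469.7 198.7 301.3] [ 3.138  0.004 -0.155] [-0.4 -0.6  0. ] 52.8 [-0.08  0.39 -0.54  2.01  0.27  0.81 -2.5 ]
plane n [-0.337  0.054  0.94 ] yaw -0.159 pt [522.9 259.5  67.2]
handle px [148. 262.] 2183 top [481.6 294.3  84.6] rect [480.6 294.3] [13.2 45.8] 80.4 h 32.1 grip [483.6 293.8  76.2]
handle px [313. 257.] 1467 top [469.9 200.7  85.8] rect [466.5 201.1] [13.  43.5] 80.7 h 32.2 grip [469.5 200.6  77.4]
handle px [  7. 283.] 459 top [479.7 385.2  77.2] rect [481.3 384. ] [ 6.8 19. ] 58.1 h 30.9 grip [484.3 383.5  68.7]
```

send_rows(
  increments=[0,0.001,-0.02,0,0,0.001,-0.04,0,0,0.001,-0.055,0,0,0.001,-0.06,0,0,0.001,-0.06,0],
)

```text
time_s: 7.93
eef_pos: [470.7, 201.8, 244.0]
tool_rot: [-3.142, -0.0, -0.153]
force: [-0.3, 0.2, -0.4]
width: 52.3
```

send_rows(
  increments=[0,0,0,0,0,0,0,0,0,0,0,0,0,0,0,0,0,0,0,0,0,0,0,0,0,0,0,0,0,0,0,0],
  grip=0,
  squeeze=30,
)

```text
time_s: 8.6
eef_pos: [470.3, 201.5, 243.9]
tool_rot: [3.141, 0.0, -0.153]
force: [-1.0, -0.8, 3.2]
width: 14.2
```

send_rows(
  increments=[0.003,-0.0005,0.002,0,0.008,-0.0013,0.004,0,0.014,-0.0022,0.006,0,0.02,-0.0031,0.0085,0,0.026,-0.004,0.0105,0,0.031,-0.0048,0.0125,0,0.0345,-0.0054,0.0135,0,0.0345,-0.0054,0.0135,0],
)

```text
time_s: 9.27
eef_pos: [505.8, 195.9, 257.4]
tool_rot: [-3.141, -0.001, -0.154]
force: [0.5, 0.4, -1.2]
width: 13.9
```

send_rows(
  increments=[-0.001,0,0.003,0,-0.002,0.0003,0.006,0,-0.004,0.0006,0.011,0,-0.006,0.001,0.017,0,-0.008,0.0013,0.023,0,-0.01,0.0016,0.028,0],
)

```text
time_s: 9.77
eef_pos: [494.5, 198.0, 286.1]
tool_rot: [-3.141, -0.001, -0.153]
force: [0.6, -0.2, -2.6]
width: 14.1
```

```bash
python3 look.py w5; python3 -c "
import cv2;a=cv2.imread('pics/w5.png');cv2.imwrite('pics/w5.png',a[0:400])"
```

```text
9.7667 [494.5 198.  286.1] [-3.141e+00 -1.000e-03 -1.530e-01] [ 0.6 -0.2 -2.6] 14.1 [-0.08  0.45 -0.52  1.97  0.3   0.8  -2.49]
```

View pics/w5.png

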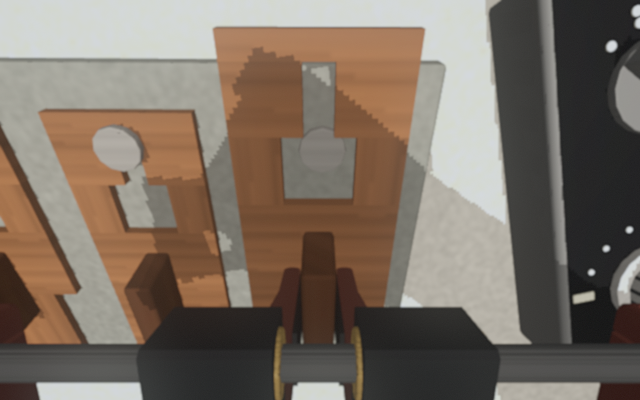

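The short template is free of its stud and hangs squarely in the jaws. I take it to the far slot of the tray.

send_rows(
  increments=[0,0,0.035,0,0,-0.01,0.065,0,0,-0.045,0.07,0.03,0,-0.085,0.07,0.06,0,-0.125,0.07,0.09,0,-0.165,0.07,0.12,0,-0.205,0.07,0.15,0,-0.245,0.07,0.18],
)

```text
time_s: 10.48
eef_pos: [494.2, -49.0, 355.6]
tool_rot: [3.141, -0.001, 0.029]
force: [0.6, -0.2, -2.5]
width: 13.9
```

send_rows(
  increments=[-0.002,-0.04,0,0.03,-0.004,-0.08,0,0.06,-0.006,-0.12,0,0.062,-0.008,-0.16,0,0.062,-0.01,-0.2,0,0.062,-0.012,-0.24,0,0.062,-0.013,-0.28,0,0.062,-0.014,-0.311,0,0.062],
)

```text
time_s: 11.15
eef_pos: [479.6, -361.7, 355.4]
tool_rot: [3.14, 0.0, 0.086]
force: [-0.5, -0.3, -2.3]
width: 13.9
```

Run:
```python
from h import *
s=robot.state();print(s['time_s'],s['eef_pos'].round(1),s['tool_rot'].round(3),s['force'].round(1),s['width'])
for n in('scene','side'):
    im,d,ci=snap(n,n+'1.png');P=cloud(ci,d)
    m=(P[...,2]>28)&(P[...,2]<42)&(im.max(2)<110)&(P[...,0]>360)&(P[...,0]<660)&(P[...,1]>-450)&(P[...,1]<-90)
    r=cv2.minAreaRect(P[m][:,:2].astype(np.float32));print(n,r)
```

```text
11.15 [ 479.6 -361.7  355.4] [3.14  0.    0.086] [-0.5 -0.3 -2.3] 13.870261571693542
scene ((499.77728271484375, -270.3328857421875), (214.8391876220703, 291.47705078125), 5.168074607849121)
side ((499.4106750488281, -266.43975830078125), (217.0484161376953, 302.47052001953125), 5.1377434730529785)
```

View pics/scene1.png

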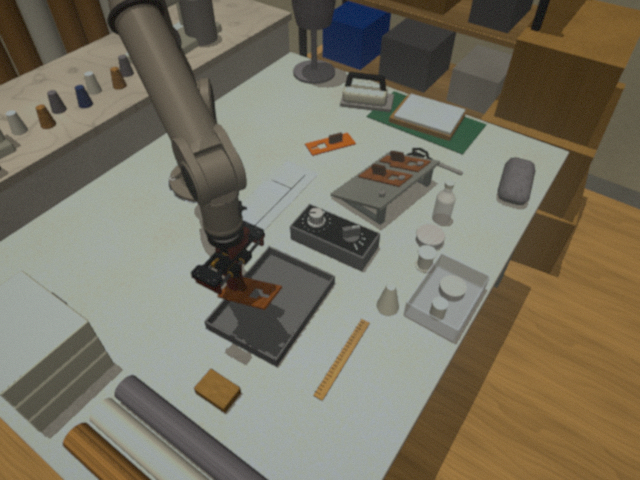

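The tray is unmoved and the short template is held over its far slot. I lower it now.

send_rows(
  increments=[0,0,-0.035,0,0,0,-0.07,0,0,0,-0.1,0,0,0,-0.122,0,0,0,-0.134,0,0,0,-0.14,0,0,0,-0.14,0],
)

```text
time_s: 11.83
eef_pos: [480.9, -357.7, 214.7]
tool_rot: [-3.141, 0.001, 0.089]
force: [-0.2, -0.2, -2.2]
width: 13.7
```

send_rows(
  increments=[0,0,-0.003,0,0,0,-0.006,0,0,0,-0.009,0,0,0,-0.012,0,0,0,-0.013,0,0,0,-0.013,0],
  squeeze=8,
)

```text
time_s: 12.33
eef_pos: [480.7, -358.4, 202.2]
tool_rot: [3.141, -0.0, 0.089]
force: [2.4, 0.6, 1.8]
width: 13.8
```

send_rows(
  increments=[0,0,0,0,0,0,0,0,0,0,0,0,0,0,0,0,0,0,0,0,0,0,0,0],
  grip=45,
)

```text
time_s: 12.83
eef_pos: [480.7, -358.2, 202.1]
tool_rot: [-3.142, 0.0, 0.089]
force: [-0.2, 0.3, -0.6]
width: 39.4
```

send_rows(
  increments=[0,0,0.03,0,0,0,0.07,0,0,0,0.11,0,0,0,0.15,0,0,0,0.15,0,0,0,0.15,0],
)

```text
time_s: 13.33
eef_pos: [481.4, -358.5, 354.9]
tool_rot: [3.138, -0.004, 0.089]
force: [-0.2, 0.1, -1.8]
width: 39.3
```

```bash
python3 look.py w6
cat > tray.py <<'E'
from h import *
import sys
f=np.load('pics/%s.npz'%sys.argv[1]); ci=dict(R=f['R'],t=f['t'],mtx=f['mtx']);P=cloud(ci,f['d']);im=f['im'];hsv=cv2.cvtColor(im,cv2.COLOR_RGB2HSV)
m=(hsv[...,0]<18)&(hsv[...,1]>100)&(P[...,2]<60)&(P[...,1]<-100)&(P[...,1]>-480);m[335:]=0
nl,l,s,cc=cv2.connectedComponentsWithStats(m.astype(np.uint8))
for i in range(1,nl):
    if s[i,4]>600:
        a=P[l==i]; z=a[:,2]; p=a[z<20]; r=cv2.minAreaRect(p[:,:2].astype(np.float32)); t=a[z>34]
        print('plate z',np.percentile(p[:,2],[5,50,95]).round(1),np.round(r[0],1),np.round(r[1],1),round(r[2],1),'htop',t.mean(0).round(1) if len(t) else '')
m=(P[...,2]>30)&(P[...,2]<40)&(im.max(2)<110)&(P[...,1]<-90); m[335:]=0
r=cv2.minAreaRect(P[m][:,:2].astype(np.float32));print('rim',r)
E
python3 tray.py w6
```

```text
13.3333 [ 481.4 -358.5  354.9] [ 3.138 -0.004  0.089] [-0.2  0.1 -1.8] 39.3 [ 0.82  0.43 -0.37  1.77  0.18  0.97 -1.1 ]
plate z [ 8.7  9.9 11.1] [ 514.8 -355.3] [144.1  68.9] 5.0 htop [ 483.5 -358.1   41.6]
rim ((501.82525634765625, -372.05303955078125), (222.1953582763672, 499.50885009765625), 1.6215291023254395)
```

View pics/w6.png

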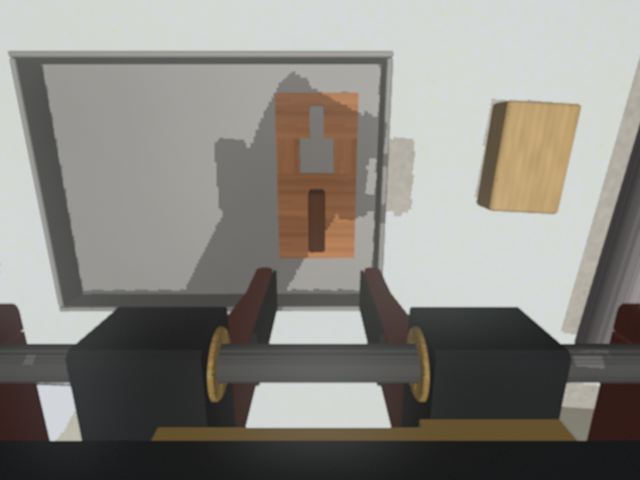

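The short template lies flat in the far slot (plate z about 10, square to the tray). The long one is next.

send_rows(
  increments=[0,0.04,0,-0.03,0,0.08,0,-0.06,0,0.12,0,-0.09,0,0.16,0,-0.12,0,0.2,0,-0.15,0,0.24,0,-0.18,0,0.28,0,-0.21,0,0.32,0,-0.242],
)

```text
time_s: 14.05
eef_pos: [479.6, -36.6, 350.4]
tool_rot: [3.141, 0.003, -0.155]
force: [0.6, 0.0, 0.1]
width: 39.2
```

send_rows(
  increments=[0,0.04,0,0,0,0.08,0,0,0,0.12,0,0,0,0.16,0,0,0.001,0.2,0,0,0.002,0.24,0,0,0.003,0.28,0,0,0.003,0.32,0,0],
)

```text
time_s: 14.72
eef_pos: [483.1, 283.1, 350.0]
tool_rot: [3.139, 0.003, -0.153]
force: [1.4, 0.6, 0.1]
width: 39.7
```

send_rows(
  increments=[0,0.012,-0.025,0,0,0.012,-0.05,0,0,0.012,-0.05,0,0,0.012,-0.05,0],
)

```text
time_s: 15.05
eef_pos: [482.9, 292.9, 299.6]
tool_rot: [3.137, 0.005, -0.153]
force: [0.3, 0.1, 0.0]
width: 39.4
```

```bash
python3 look.py w7;python3 handles.py w7
```

```text
15.05 [482.9 292.9 299.6] [ 3.137  0.005 -0.153] [0.3 0.1 0. ] 39.4 [-0.22  0.48 -0.56  1.89  0.32  0.87 -2.66]
plane n [-0.337  0.054  0.94 ] yaw -0.159 pt [539.1 329.3  68.9]
handle px [145. 258.] 1774 top [497.2 387.5  84.9] rect [495.6 387.9] [13.1 45.8] 81.4 h 32.2 grip [498.7 387.4  76.4]
handle px [313. 260.] 1828 top [481.8 294.7  84.7] rect [480.7 295. ] [13.  46.4] 80.2 h 32.2 grip [483.7 294.6  76.2]
```

send_rows(
  increments=[0,0.001,-0.02,0,0,0.001,-0.04,0,0,0.001,-0.055,0,0,0.001,-0.06,0,0,0.001,-0.06,0],
)

```text
time_s: 15.52
eef_pos: [484.0, 293.9, 242.1]
tool_rot: [3.141, 0.001, -0.155]
force: [-0.2, -0.0, 0.8]
width: 39.5
```

send_rows(
  increments=[0,0,0,0,0,0,0,0,0,0,0,0,0,0,0,0,0,0,0,0,0,0,0,0,0,0,0,0,0,0,0,0],
  grip=0,
  squeeze=30,
)

```text
time_s: 16.18
eef_pos: [484.0, 294.9, 243.0]
tool_rot: [-3.141, -0.001, -0.154]
force: [-0.8, -0.5, 6.7]
width: 14.0
```

send_rows(
  increments=[0.003,-0.0005,0.002,0,0.008,-0.0013,0.004,0,0.014,-0.0022,0.006,0,0.02,-0.0031,0.0085,0,0.026,-0.004,0.0105,0,0.031,-0.0048,0.0125,0,0.0345,-0.0054,0.0135,0,0.0345,-0.0054,0.0135,0],
)

```text
time_s: 16.85
eef_pos: [519.3, 289.1, 256.0]
tool_rot: [-3.141, -0.001, -0.154]
force: [0.1, 0.2, 0.9]
width: 13.8
```

```bash
python3 look.py w8; python3 -c "
import cv2;a=cv2.imread('pics/w8.png');cv2.imwrite('pics/w8.png',a[0:400])"
```

```text
16.85 [519.3 289.1 256. ] [-3.141e+00 -1.000e-03 -1.540e-01] [0.1 0.2 0.9] 13.8 [-0.22  0.58 -0.52  1.85  0.38  0.82 -2.66]
```

View pics/w8.png

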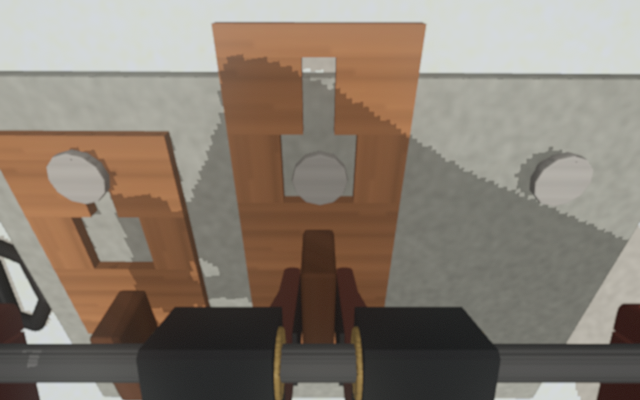

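Run:
```python
from h import *
f=np.load('pics/w8.npz'); ci=dict(R=f['R'],t=f['t'],mtx=f['mtx']);P=cloud(ci,f['d']);n=np.array([-.338,.054,.94]);up=np.array([.928,-.146,.342])
for nm,(u,v) in dict(head=(319,178)).items():
    p=np.median(P[v-8:v+8,u-8:u+8].reshape(-1,3),0);print(nm,p.round(1));foot=p-14*n
a=np.median(P[141:199,268:276].reshape(-1,3),0);print('plate',a.round(1),'plate upper above foot',(a-foot)@n)
# hole edges on plate plane: rays intersect plane (a,n)
K=f['mtx'];R=f['R'];o=-R.T@f['t']
def hit(u,v):
    r=R.T@np.linalg.inv(K)@np.array([u,v,1.]);return o+r*((a-o)@n)/(r@n)
for uv in((290,135),(318,198),(283,166),(355,166)): 
    q=hit(*uv)-foot; print(uv,'along up',(q@up).round(1),'along y',(q@np.cross(n,up)).round(1))
```

```text
head [573.3 280.2  92.5]
plate [578.6 298.6  84.9] plate upper above foot 6.009566613967094
(290, 135) along up 13.9 along y 11.0
(318, 198) along up -13.6 along y 0.2
(283, 166) along up 1.1 along y 14.3
(355, 166) along up 1.1 along y -14.7
```

The stud head is centred in the wide part of the keyhole within 1 mm. I lift the template and carry it to the middle slot.

send_rows(
  increments=[-0.001,0,0.003,0,-0.002,0.0003,0.006,0,-0.004,0.0006,0.011,0,-0.006,0.001,0.017,0,-0.008,0.0013,0.023,0,-0.01,0.0016,0.028,0,-0.01,0.0016,0.062,0,-0.01,0.0016,0.098,0],
)

```text
time_s: 17.57
eef_pos: [507.2, 290.4, 353.2]
tool_rot: [3.139, 0.004, -0.153]
force: [0.7, -0.0, -1.5]
width: 13.8
```

send_rows(
  increments=[0,-0.035,0,0.03,0,-0.075,0,0.06,0,-0.115,0,0.09,0,-0.155,0,0.12,0,-0.195,0,0.15,0,-0.235,0,0.18,0,-0.275,0,0.21,0,-0.31,0,0.242],
)

```text
time_s: 18.23
eef_pos: [507.6, -21.6, 354.3]
tool_rot: [3.141, -0.0, 0.089]
force: [0.2, -1.0, -2.2]
width: 13.9
```

send_rows(
  increments=[-0.005,-0.04,0,0,-0.01,-0.08,0,0,-0.015,-0.12,0,0,-0.02,-0.16,0,0,-0.025,-0.2,0,0,-0.028,-0.235,0,0,-0.028,-0.251,0,0,-0.028,-0.251,0,0],
)

```text
time_s: 18.9
eef_pos: [478.9, -275.0, 354.0]
tool_rot: [3.139, 0.0, 0.081]
force: [0.1, 1.2, -1.6]
width: 13.6
```

Run:
```python
from h import *
s=robot.state();print(s['time_s'],s['eef_pos'].round(1),s['tool_rot'].round(3),s['force'].round(1),s['width'])
im,d,ci=snap('scene','scene2.png');P=cloud(ci,d)
m=(P[...,2]>28)&(P[...,2]<42)&(im.max(2)<110)&(P[...,0]>360)&(P[...,0]<660)&(P[...,1]>-450)&(P[...,1]<-90)
r=cv2.minAreaRect(P[m][:,:2].astype(np.float32));print(r)
```

```text
18.9 [ 478.9 -275.   354. ] [3.139 0.    0.081] [ 0.1  1.2 -1.6] 13.625376789947923
((499.457763671875, -269.80426025390625), (216.25872802734375, 291.4046630859375), 4.982924938201904)
```

send_rows(
  increments=[0,0,-0.03,0,0,0,-0.06,0,0,0,-0.09,0,0,0,-0.112,0,0,0,-0.125,0,0,0,-0.131,0,0,0,-0.131,0],
)

```text
time_s: 19.53
eef_pos: [480.6, -268.9, 222.2]
tool_rot: [-3.14, 0.001, 0.09]
force: [0.5, -0.7, -2.2]
width: 14.1
```

send_rows(
  increments=[0,0,-0.003,0,0,0,-0.006,0,0,0,-0.009,0,0,0,-0.012,0,0,0,-0.015,0,0,0,-0.018,0,0,0,-0.021,0,0,0,-0.021,0],
  squeeze=8,
)

```text
time_s: 20.2
eef_pos: [479.9, -270.0, 200.9]
tool_rot: [-3.141, 0.001, 0.089]
force: [0.7, -0.2, -1.4]
width: 13.9
```

send_rows(
  increments=[0,0,0,0,0,0,0,0,0,0,0,0,0,0,0,0,0,0,0,0,0,0,0,0],
  grip=45,
)

```text
time_s: 20.7
eef_pos: [480.3, -270.0, 201.8]
tool_rot: [3.141, -0.0, 0.089]
force: [-0.5, -0.4, 0.4]
width: 39.5
```

send_rows(
  increments=[0,0,0.03,0,0,0,0.07,0,0,0,0.11,0,0,0,0.15,0,0,0,0.15,0,0,0,0.15,0],
)

```text
time_s: 21.2
eef_pos: [481.0, -270.3, 354.3]
tool_rot: [3.138, -0.004, 0.088]
force: [-0.5, 0.8, -1.3]
width: 39.8
```

```bash
python3 look.py w9; python3 tray.py w9
```

```text
21.2 [ 481.  -270.3  354.3] [ 3.138 -0.004  0.088] [-0.5  0.8 -1.3] 39.8 [ 0.76  0.37 -0.45  1.88  0.2   0.93 -1.26]
plate z [ 8.7  9.9 11.1] [ 499.9 -268.1] [168.8  68.9] 5.0 htop [ 481.3 -269.7   41.6]
plate z [ 8.7  9.9 11.2] [ 515.2 -355.1] [143.8  70. ] 5.1 htop [ 483.6 -356.8   41.2]
rim ((498.1294860839844, -269.95367431640625), (208.0502471923828, 282.0022277832031), 5.105549335479736)
```

Both plates lie flat. I go for the tongue template.

send_rows(
  increments=[0.001,0.04,0,-0.03,0.002,0.08,0,-0.06,0.003,0.12,0,-0.09,0.004,0.16,0,-0.12,0.005,0.2,0,-0.15,0.006,0.24,0,-0.18,0.007,0.28,0,-0.21,0.008,0.32,0,-0.242],
)

```text
time_s: 21.92
eef_pos: [487.2, 51.5, 349.8]
tool_rot: [3.141, 0.003, -0.155]
force: [0.5, 0.2, -0.2]
width: 39.2
```

send_rows(
  increments=[0.001,0.04,0,0,0.002,0.08,0,0,0.003,0.12,0,0,0.004,0.16,0,0,0.006,0.2,0,0,0.008,0.24,0,0,0.0105,0.28,0,0,0.0105,0.32,0,0],
)

```text
time_s: 22.58
eef_pos: [498.5, 371.3, 349.1]
tool_rot: [3.139, 0.002, -0.154]
force: [0.7, -0.7, 0.5]
width: 39.8
```

send_rows(
  increments=[0,0.017,-0.025,0,0,0.017,-0.05,0,0,0.017,-0.05,0,0,0.017,-0.05,0],
)

```text
time_s: 22.92
eef_pos: [498.1, 386.0, 298.7]
tool_rot: [3.137, 0.004, -0.153]
force: [0.3, -0.0, 0.3]
width: 39.4
```

```bash
python3 look.py w10;python3 handles.py w10
```

```text
22.9167 [498.1 386.  298.7] [ 3.137  0.004 -0.153] [ 0.3 -0.   0.3] 39.4 [-0.34  0.58 -0.58  1.73  0.38  0.95 -2.79]
plane n [-0.337  0.054  0.94 ] yaw -0.159 pt [550.1 379.7  70. ]
handle px [311. 261.] 1814 top [497.2 388.4  84.8] rect [495.7 388.6] [13.1 45.9] 80.8 h 32.2 grip [498.7 388.1  76.4]
```

send_rows(
  increments=[0,0.001,-0.02,0,0,0.001,-0.04,0,0,0.001,-0.055,0,0,0.001,-0.06,0,0,0.001,-0.06,0],
)

```text
time_s: 23.38
eef_pos: [498.9, 387.1, 241.0]
tool_rot: [3.14, 0.001, -0.154]
force: [0.0, -0.8, 0.3]
width: 39.5
```

send_rows(
  increments=[0,0,0,0,0,0,0,0,0,0,0,0,0,0,0,0,0,0,0,0,0,0,0,0,0,0,0,0,0,0,0,0],
  grip=0,
  squeeze=30,
)

```text
time_s: 24.05
eef_pos: [498.9, 388.2, 242.5]
tool_rot: [-3.141, -0.001, -0.153]
force: [-0.5, -0.6, 6.7]
width: 13.2
```

send_rows(
  increments=[0.003,-0.0005,0.002,0,0.008,-0.0013,0.004,0,0.014,-0.0022,0.006,0,0.02,-0.0031,0.0085,0,0.026,-0.004,0.0105,0,0.031,-0.0048,0.0125,0,0.0345,-0.0054,0.0135,0,0.0345,-0.0054,0.0135,0],
)

```text
time_s: 24.72
eef_pos: [534.4, 382.3, 255.6]
tool_rot: [-3.141, -0.001, -0.154]
force: [0.2, -0.1, 1.9]
width: 14.3
```

```bash
python3 look.py w11; python3 -c "
import cv2;a=cv2.imread('pics/w11.png');cv2.imwrite('pics/w11.png',a[0:400])"
```

```text
24.7167 [534.4 382.3 255.6] [-3.141e+00 -1.000e-03 -1.540e-01] [ 0.2 -0.1  1.9] 14.3 [-0.34  0.67 -0.54  1.69  0.42  0.9  -2.77]
```

View pics/w11.png

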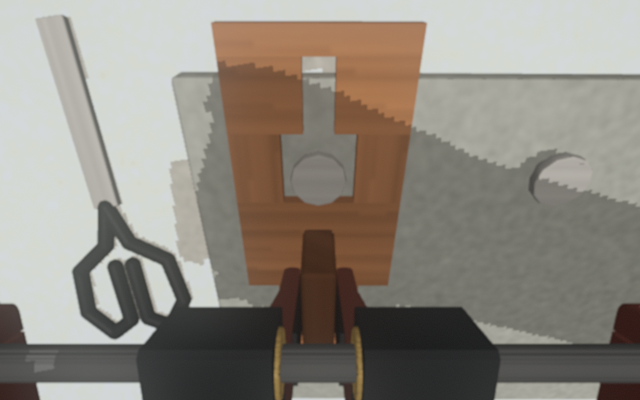

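The stud head sits in the wide part at (318,178), as with the long template. I lift it and carry it to the near slot.

send_rows(
  increments=[-0.001,0,0.003,0,-0.002,0.0003,0.006,0,-0.004,0.0006,0.011,0,-0.006,0.001,0.017,0,-0.008,0.0013,0.023,0,-0.01,0.0016,0.028,0,-0.01,0.0016,0.062,0,-0.01,0.0016,0.098,0],
)

```text
time_s: 25.43
eef_pos: [522.4, 383.6, 352.4]
tool_rot: [3.138, 0.003, -0.153]
force: [0.9, 1.0, -1.1]
width: 13.8
```

send_rows(
  increments=[-0.002,-0.035,0,0.03,-0.004,-0.075,0,0.06,-0.006,-0.115,0,0.09,-0.009,-0.155,0,0.12,-0.012,-0.195,0,0.15,-0.015,-0.235,0,0.18,-0.018,-0.275,0,0.21,-0.021,-0.31,0,0.242],
)

```text
time_s: 26.1
eef_pos: [501.6, 71.7, 353.7]
tool_rot: [3.14, -0.001, 0.089]
force: [0.6, 0.0, -1.2]
width: 13.9
```

send_rows(
  increments=[-0.005,-0.04,0,0,-0.01,-0.08,0,0,-0.015,-0.12,0,0,-0.02,-0.16,0,0,-0.025,-0.2,0,0,-0.03,-0.24,0,0,-0.03,-0.258,0,0,-0.03,-0.258,0,0],
)

```text
time_s: 26.77
eef_pos: [471.2, -189.0, 353.5]
tool_rot: [3.139, 0.0, 0.081]
force: [-0.1, 0.0, -2.4]
width: 13.7
```

Run:
```python
from h import *
s=robot.state();print(s['time_s'],s['eef_pos'].round(1),s['tool_rot'].round(3),s['force'].round(1),s['width'])
for n in ('scene','side'):
    im,d,ci=snap(n,n+'3.png');P=cloud(ci,d)
    m=(P[...,2]>28)&(P[...,2]<42)&(im.max(2)<110)&(P[...,0]>360)&(P[...,0]<660)&(P[...,1]>-450)&(P[...,1]<-90)
    r=cv2.minAreaRect(P[m][:,:2].astype(np.float32));print(r)
```

```text
26.7667 [ 471.2 -189.   353.5] [3.139 0.    0.081] [-0.1  0.  -2.4] 13.715263363307011
((499.4457092285156, -269.9259033203125), (218.18035888671875, 292.24615478515625), 5.67238712310791)
((499.2802734375, -267.50048828125), (216.41961669921875, 301.08880615234375), 5.117760181427002)
```

View pics/scene3.png

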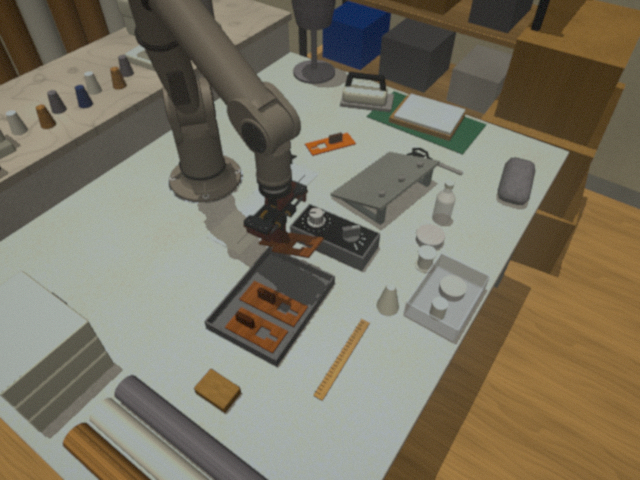

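All is in place and the third template is above the near slot.

send_rows(
  increments=[0,0,-0.03,0,0,0,-0.06,0,0,0,-0.09,0,0,0,-0.112,0,0,0,-0.125,0,0,0,-0.131,0,0,0,-0.131,0],
)

```text
time_s: 27.45
eef_pos: [472.4, -182.0, 221.5]
tool_rot: [-3.14, 0.001, 0.092]
force: [0.3, -0.3, -1.3]
width: 13.5
```

send_rows(
  increments=[0,0,-0.003,0,0,0,-0.006,0,0,0,-0.009,0,0,0,-0.012,0,0,0,-0.015,0,0,0,-0.018,0,0,0,-0.021,0,0,0,-0.021,0],
  squeeze=8,
)

```text
time_s: 28.12
eef_pos: [471.8, -183.9, 200.5]
tool_rot: [-3.141, 0.001, 0.089]
force: [-0.0, -0.7, -1.5]
width: 13.7
```

send_rows(
  increments=[0,0,0,0,0,0,0,0,0,0,0,0,0,0,0,0,0,0,0,0,0,0,0,0],
  grip=45,
)

```text
time_s: 28.62
eef_pos: [472.3, -183.9, 201.2]
tool_rot: [3.142, -0.0, 0.089]
force: [0.7, -0.3, -0.2]
width: 39.3
```

send_rows(
  increments=[0,0,0.03,0,0,0,0.07,0,0,0,0.11,0,0,0,0.15,0,0,0,0.17,0,0,0,0.17,0],
)

```text
time_s: 29.12
eef_pos: [473.8, -183.9, 376.2]
tool_rot: [3.137, -0.008, 0.089]
force: [1.1, -0.3, 0.1]
width: 39.4
```

```bash
python3 look.py w12; python3 tray.py w12
```

```text
29.1167 [ 473.8 -183.9  376.2] [ 3.137 -0.008  0.089] [ 1.1 -0.3  0.1] 39.4 [ 0.72  0.28 -0.56  1.95  0.18  0.95 -1.41]
plate z [ 8.7  9.9 11.2] [ 492.2 -182.2] [168.3  68.7] 5.1 htop [ 473.3 -183.4   41.6]
plate z [ 8.6  9.9 11.2] [ 499.6 -267.7] [168.9  69.8] 5.1 htop [ 480.7 -268.4   41.2]
plate z [ 8.5  9.8 11.3] [ 515.1 -355. ] [143.1  71.1] 5.1 htop [ 483.3 -356.    40.8]
rim ((497.56915283203125, -269.2488098144531), (210.12005615234375, 284.0138244628906), 4.904374599456787)
```

All three are flat, side by side (plate tops z about 10, yaw 5.1°). Now the counter.

send_rows(
  increments=[-0.003,0.035,0,-0.12,-0.007,0.07,0,-0.24,-0.011,0.105,0,-0.36,-0.015,0.14,0,-0.48,-0.02,0.17,0,-0.6,-0.0236,0.1844,0,-0.72,-0.0236,0.1844,0,-0.84,-0.0236,0.1844,0,-0.84],
  grip=75,
)

```text
time_s: 29.83
eef_pos: [447.8, 1.7, 369.7]
tool_rot: [3.14, 0.002, -0.753]
force: [1.3, -0.0, 0.5]
width: 65.8
```

send_rows(
  increments=[0,0,-0.035,0,0,0,-0.07,0,0,0,-0.1,0,0,0,-0.115,0,0,0,-0.118,0,0,0,-0.118,0],
)

```text
time_s: 30.33
eef_pos: [448.0, 0.0, 251.7]
tool_rot: [3.139, 0.003, -0.749]
force: [-0.3, -0.1, 0.5]
width: 65.9
```

send_rows(
  increments=[0,0,0,0,0,0,0,0,0,0,0,0,0,0,0,0,0,0,0,0,0,0,0,0,0,0,0,0],
  grip=0,
  squeeze=15,
)

```text
time_s: 30.92
eef_pos: [449.1, 0.6, 253.9]
tool_rot: [-3.141, -0.001, -0.751]
force: [-0.9, -1.6, 7.2]
width: 39.8
```

send_rows(
  increments=[0,0,0,0.12,0,0,0,0.24,0,0,0,0.36,0,0,0,0.48,0,0,0,0.6,0,0,0,0.72,0,0,0,0.84,0,0,0,0.96],
)

```text
time_s: 31.58
eef_pos: [449.1, 0.4, 253.9]
tool_rot: [3.14, -0.001, 0.214]
force: [-1.6, -1.5, 7.8]
width: 39.6
```

send_rows(
  increments=[0,0,0,0.12,0,0,0,0.24,0,0,0,0.36,0,0,0,0.48,0,0,0,0.6,0,0,0,0.72,0,0,0,0.84,0,0,0,0.96],
)

```text
time_s: 32.25
eef_pos: [449.2, 0.2, 254.0]
tool_rot: [3.14, 0.001, 1.174]
force: [-1.3, -2.2, 7.5]
width: 39.7
```

send_rows(
  increments=[0,0,0,0.12,0,0,0,0.24,0,0,0,0.36,0,0,0,0.48,0,0,0,0.6,0,0,0,0.72,0,0,0,0.84,0,0,0,0.96],
)

```text
time_s: 32.92
eef_pos: [449.5, 0.2, 254.0]
tool_rot: [3.141, 0.002, 2.134]
force: [-0.0, -2.1, 6.1]
width: 39.4
```

send_rows(
  increments=[0,0,0,0.12,0,0,0,0.24,0,0,0,0.36,0,0,0,0.48,0,0,0,0.6,0,0,0,0.72,0,0,0,0.84,0,0,0,0.92],
)

```text
time_s: 33.58
eef_pos: [449.6, 0.4, 254.0]
tool_rot: [-3.141, 0.002, 3.054]
force: [0.6, -1.6, 7.7]
width: 39.9
```

```bash
python3 -c "
from rig import robot
s=robot.state();print(s)"
```

```text
{'time_s': 33.5833, 'joints': array([ 0.87592005,  0.74892893, -1.32132858,  2.14859096,  0.90401198,
        0.99861939,  0.5219962 ]), 'joint_vel': array([ 0.05700961,  0.10922902, -0.12270022, -0.00189109,  0.09800796,
        0.10790027,  0.81547611]), 'tau': array([ -1.08458631, -39.24441934, -15.01974285, -13.68611544,
        -0.47194105,  -0.45586366,  -0.66815821]), 'eef_pos': array([4.49610432e+02, 3.79766363e-01, 2.53974141e+02]), 'tool_rot': array([-3.14127671e+00,  2.03678468e-03,  3.05402593e+00]), 'force': array([ 0.63396862, -1.58669366,  7.67295695]), 'wrist_torque': array([-0.32192547, -0.21475334, -0.05309143]), 'width': 39.888582865090214}
```

send_rows(
  increments=[0,0,0,0.06,0,0,0,0.12,0,0,0,0.16,0,0,0,0.16],
)

```text
time_s: 33.92
eef_pos: [449.6, 0.4, 254.0]
tool_rot: [-3.141, 0.002, -3.073]
force: [1.5, -1.8, 7.4]
width: 39.7
```

```bash
python3 -c "
from rig import robot
s=robot.state();print(s['joints'].round(3),s['wrist_torque'],s['tool_rot'])"
```

```text
[ 0.884  0.765 -1.338  2.148  0.918  1.014  0.666] [-0.31414212 -0.27311319  0.04907824] [-3.14096849e+00  1.95542374e-03 -3.07280339e+00]
```

send_rows(
  increments=[0,0,0,0.04,0,0,0,0.08,0,0,0,0.12,0,0,0,0.12],
)

```text
time_s: 34.25
eef_pos: [449.6, 0.5, 254.0]
tool_rot: [-3.141, 0.002, -2.953]
force: [1.0, -1.0, 6.8]
width: 39.7
```

```bash
python3 -c "
from rig import robot
s=robot.state();print(s['joints'].round(3),s['wrist_torque'],s['tool_rot'])"
```

```text
[ 0.888  0.775 -1.349  2.148  0.927  1.024  0.779] [-0.24619517 -0.29411095  0.09581268] [-3.14072283e+00  1.93283749e-03 -2.95285068e+00]
```

send_rows(
  increments=[0,0,0,0.04,0,0,0,0.08,0,0,0,0.12,0,0,0,0.12],
)

```text
time_s: 34.58
eef_pos: [449.2, 0.3, 253.7]
tool_rot: [-3.141, 0.001, -2.834]
force: [-0.5, -0.6, 5.9]
width: 39.7
```

```bash
python3 -c "
from rig import robot
s=robot.state();print(s['joints'].round(3),s['wrist_torque'],s['tool_rot'])"
```

```text
[ 0.892  0.783 -1.357  2.149  0.933  1.033  0.892] [-0.23714738 -0.06673102 -0.22700057] [-3.14072669e+00  6.16218197e-04 -2.83376244e+00]
```

The twisting moment has risen to 0.23 N m, so the knob is at its stop. I release it and look.

send_rows(
  increments=[0,0,0,0,0,0,0,0,0,0,0,0,0,0,0,0,0,0,0,0,0,0,0,0],
  grip=75,
)

```text
time_s: 35.08
eef_pos: [448.6, 0.6, 253.1]
tool_rot: [3.142, -0.0, -2.834]
force: [-0.5, 0.3, 0.6]
width: 65.2
```

send_rows(
  increments=[0,0,0.03,0,0,0,0.07,-0.12,0.01,0,0.11,-0.24,0.03,0,0.14,-0.36,0.05,0,0.15,-0.48,0.057,0,0.15,-0.6,0.057,0,0.15,-0.72,0.057,0,0.15,-0.84],
)

```text
time_s: 35.75
eef_pos: [506.0, 0.7, 403.5]
tool_rot: [3.141, 0.0, 2.603]
force: [0.8, -0.3, -0.8]
width: 65.4
```

send_rows(
  increments=[0,0,0,-0.12,0,0,0,-0.24,0,0,0,-0.36,0,0,0,-0.48,0,0,0,-0.6,0,0,0,-0.72,0,0,0,-0.84,0,0,0,-0.96],
)

```text
time_s: 36.42
eef_pos: [505.5, 0.8, 403.1]
tool_rot: [-3.141, 0.0, 1.643]
force: [-0.2, -0.4, -0.3]
width: 66.0
```

send_rows(
  increments=[0,0,0,-0.12,0,0,0,-0.24,0,0,0,-0.36,0,0,0,-0.48,0,0,0,-0.6,0,0,0,-0.72,0,0,0,-0.82,0,0,0,-0.82],
)

```text
time_s: 37.08
eef_pos: [505.5, 0.8, 403.1]
tool_rot: [3.141, 0.0, 0.826]
force: [0.2, -0.6, 0.3]
width: 65.7
```

```bash
python3 look.py w13; python3 -c "
import cv2;a=cv2.imread('pics/w13.png');cv2.imwrite('pics/w13.png',cv2.resize(a[20:330,160:480],None,fx=1.8,fy=1.8))"
```

```text
37.0833 [505.5   0.8 403.1] [3.141 0.    0.826] [ 0.2 -0.6  0.3] 65.7 [ 0.57  0.3  -0.82  1.91  0.26  1.04 -1.11]
```

View pics/w13.png

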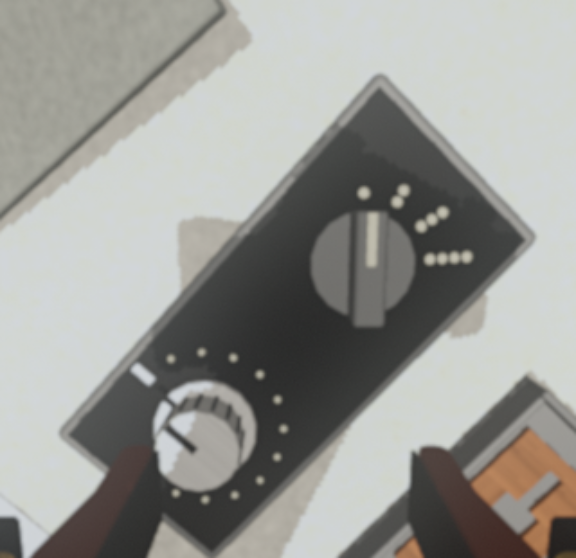

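The counter pointer at (180,438) lies along the console's +y, towards the zero mark (143,373). The dial is still at one dot. Now I set the dial to three dots.

send_rows(
  increments=[0.03,0.004,0,0,0.0565,0.0085,-0.02,0,0.0565,0.0085,-0.06,0,0.0565,0.0085,-0.095,0,0.0565,0.0085,-0.125,0,0.0565,0.0085,-0.145,0,0.0565,0.0085,-0.151,0,0.0565,0.0085,-0.151,0],
)

```text
time_s: 37.8
eef_pos: [561.6, 9.1, 250.7]
tool_rot: [-3.139, 0.002, 0.831]
force: [0.1, 0.0, 1.0]
width: 66.0
```

send_rows(
  increments=[0,0,0,0,0,0,0,0,0,0,0,0,0,0,0,0,0,0,0,0,0,0,0,0,0,0,0,0,0,0,0,0],
  grip=0,
  squeeze=25,
)

```text
time_s: 38.47
eef_pos: [562.2, 9.0, 252.3]
tool_rot: [3.141, -0.0, 0.829]
force: [-0.2, 1.1, -0.2]
width: 16.3
```

send_rows(
  increments=[0,0,0,0,0,0,0,0,0,0,0,0,0,0,0,0],
)

```text
time_s: 38.8
eef_pos: [562.7, 8.5, 252.3]
tool_rot: [3.14, -0.0, 0.828]
force: [4.8, -2.4, -1.2]
width: 14.0
```

send_rows(
  increments=[0,0,0,-0.12,0,0,0,-0.24,0,0,0,-0.36,0,0,0,-0.48,0,0,0,-0.6,0,0,0,-0.72,0,0,0,-0.84,0,0,0,-0.94],
)

```text
time_s: 39.47
eef_pos: [562.5, 8.9, 252.3]
tool_rot: [-3.142, -0.001, -0.117]
force: [2.6, -1.2, -0.1]
width: 14.0
```

send_rows(
  increments=[0,0,0,-0.06,0,0,0,-0.06,0,0,0,-0.06,0,0,0,-0.06],
)

```text
time_s: 39.8
eef_pos: [562.5, 9.0, 252.3]
tool_rot: [-3.141, -0.001, -0.169]
force: [3.7, -3.6, -1.0]
width: 13.6
```

send_rows(
  increments=[0,0,0,0,0,0,0,0,0,0,0,0,0,0,0,0,0,0,0,0,0,0,0,0],
  grip=60,
)

```text
time_s: 40.3
eef_pos: [562.0, 9.3, 252.1]
tool_rot: [-3.142, 0.001, -0.171]
force: [0.2, 0.0, -0.3]
width: 50.2
```

send_rows(
  increments=[0,0,0.03,0,-0.02,0,0.07,0,-0.04,0,0.11,0,-0.06,0,0.15,0,-0.06,-0.03,0.17,0,-0.06,-0.06,0.17,0,-0.06,-0.06,0.17,0],
)

```text
time_s: 40.88
eef_pos: [502.0, -56.4, 424.2]
tool_rot: [3.138, -0.004, -0.179]
force: [0.1, -0.7, 0.5]
width: 52.7
```

```bash
python3 look.py w14; python3 tray.py w14
```

```text
40.8833 [502.  -56.4 424.2] [ 3.138 -0.004 -0.179] [ 0.1 -0.7  0.5] 52.7 [ 0.43  0.22 -0.51  1.91  0.13  1.05 -1.88]
plate z [ 8.2  9.8 11.7] [ 514.9 -355. ] [144.3  72.4] 5.0 htop [ 483.2 -355.4   40.6]
plate z [ 8.5  9.9 11.4] [ 499.8 -267.5] [169.6  71.2] 5.1 htop [ 480.9 -267.4   40.8]
plate z [ 8.6  9.9 11.3] [ 492.7 -181.6] [168.6  69.9] 5.0 htop [ 473.7 -182.6   41.6]
rim ((497.8559265136719, -254.58822631835938), (208.2204132080078, 262.4563293457031), 4.626112461090088)
```

View pics/w14.png

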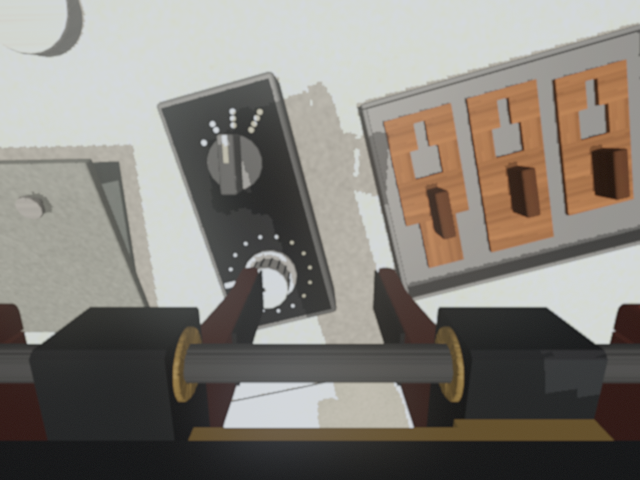

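The pointer looks close to the three dots but is seen obliquely, so I measure its angle from directly above.

send_rows(
  increments=[0,0.03,0,0,0,0.06,-0.01,0,0,0.06,-0.02,0,0,0.06,-0.02,0,0,0.06,-0.02,0],
)

```text
time_s: 41.35
eef_pos: [501.8, 9.3, 401.2]
tool_rot: [3.141, 0.003, -0.17]
force: [-0.7, -0.3, 0.4]
width: 52.6
```

```bash
python3 look.py w15
python3 - <<'E'
from h import *
for k in('w1','w14','w15'):
    f=np.load(f'pics/{k}.npz'); ci=dict(R=f['R'],t=f['t'],mtx=f['mtx']);P=cloud(ci,f['d'])
    m=(P[...,2]>90)&(P[...,2]<104)&(np.hypot(P[...,0]-562,P[...,1]-9)<35);m[335:]=0
    q=P[m];r=cv2.minAreaRect(q[:,:2].astype(np.float32));print(k,np.round(r[0],1),np.round(r[1],1),r[2])
a=cv2.imread('pics/w15.png');cv2.imwrite('pics/w15.png',cv2.resize(a[60:340,180:460],None,fx=2,fy=2))
E
```

```text
41.35 [501.8   9.3 401.2] [ 3.141e+00  3.000e-03 -1.700e-01] [-0.7 -0.3  0.4] 52.6 [ 0.33  0.24 -0.55  1.93  0.15  1.01 -2.02]
w1 [561.9   9. ] [13.6 49.4] 79.74173736572266
w14 [561.6   8.9] [14.5 49.5] 80.23847198486328
w15 [562.1   9.2] [13.7 49.1] 80.09491729736328
```

View pics/w15.png

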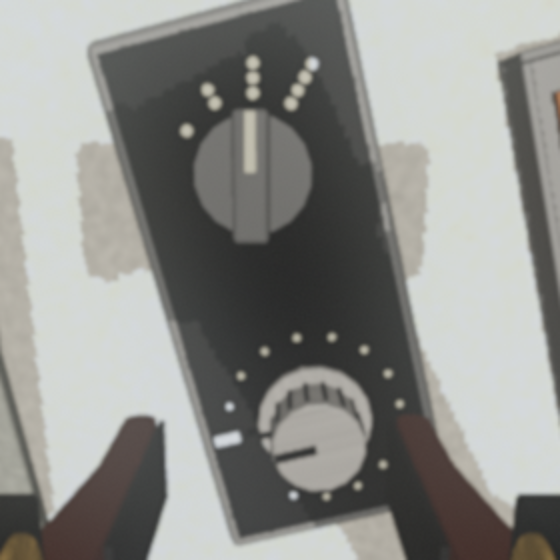

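The dial points at the three dots, and the counter pointer is parallel to and in line with the zero mark. The robot touches nothing, so I hand in.

```bash
python3 -c "
from rig import job
print(job.hand_in())"
```

```text
the job is handed in; nothing more can be done
None
```

The job is done and handed in after about 41 s of robot time, with nothing left undone. In order:
1. **Dial to one dot:** I turned it from three dots to one, and the wrist view confirmed it.
2. **Templates:** The short, long and tongue templates are off their studs and in the tray's far, middle and near slots. The orange one was left alone.
3. **Counter:** I turned it back about 4 rad until the moment at the wrist rose at the zero stop.
4. **Dial to three dots:** I set it last, once the templates and counter were done.

Last checks:
- **Templates:** All three plates are flat with their tops about 10 mm above the table, square to the tray at 5°, and handles up.
- **Dial:** Its bar stands at the same angle, within 0.5°, as at the start, when it was at three dots. The pointer is on the three dots.
- **Counter:** Its pointer is in line with the zero mark.
- **Rest of the table:** I saw no knock to the tray or templates and no grip slip. I did not measure the bystanders, but nothing in the views looked moved.

One oblique picture made the dial look slightly off. A view from above and the measured angle showed that was only the viewing angle. No other check failed or disagreed.

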